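Put the washed lunch box back together on its tray

ROBOT

A 6-joint arm with a two-finger parallel gripper is mounted at the origin on the work surface. World frame = base frame: x ahead of the robot, y to its left, z up, the work surface at z = 0. Lengths are in mm, angles in rad, forces in N, time in s.
With the tool pointing down it reaches from about 350 to 775 mm from the base axis. Payload 7.3 kg.
Tool frame: the origin (TCP) lies midway between the tips of the shut fingers; the grasp point (between the pads) lies 19 mm behind it; z points along the fingers, y is the line along which they close (so a half turn about z gives the same grasp; the last joint's range is limited). The gripper opens to 92 mm and grips with 3 to 60 N. Pads are 19 mm wide; open, the fingers measure 130 mm over their backs; the gripper's body (75 mm by 190 mm) begins 47 mm behind the grasp point.
Start: joints at [-0.146, 0.342, 1.524, -0, 1.275, -0.146], TCP at [525.019, 0.019, 226.741] pointing down, gripper open.
Joint ranges: [-2.53, 2.53], [-0.77, 2.02], [0.04, 2.7], [-1, 4.14], [0.28, 2.66], [-3.11, 3.11]. Speed limits (rad/s): [2.57, 2.57, 3.14, 3.14, 3.14, 3.14].

INTERFACE

Orientations are given as [roll, pitch, yaw] about the fixed x, y, z axes, in that order (R = Rz(yaw) Ry(pitch) Rx(roll)).
In Python, from plant import get_obs, capture, camera_model, close_job, search_frame, regions_of, pinpoint gives the robot as it stands. The module is installed in compiled form; this text tells all that it offers.
- The arm moves only by the shell command python3 -m pendant 'ROWS'. ROWS is JSON, one flat list of numbers, 7 for each row, row after row: the shift along the tool's x, y, z in units of 30 mm (1.0 is 30 mm), then the turn, a rotation vector about the tool's x, y, z in units of 4 degrees (1.0 is 4 degrees), then the closure, from -1 (fully open) to 1 (shut), so that 0 is half open. In form: [dx, dy, dz, wx, wy, wz, gripper, dx, dy, dz, wx, wy, wz, gripper, ...]. A call has 1 to 12 rows; each row shifts and turns the commanded pose from where the row before left it, along the tool's axes as they then stand; what a row does not reach is not made up. A row lasts 1/10 s, in which the tool goes at most 50 mm and 8.59 degrees, less where a joint would pass 70% of its speed; a pose out of reach is approached as far as the arm can. A call with a number of a shift or a turn outside -1 to 1 is refused whole. A call with a gripper value outside its range is refused whole. The fingers move at their own pace and stop on an object; the grip force is fixed at half the most. Time passes only in rows, so rows that do not move let the fingers close. It gives the time, the measured TCP pose, the force, the opening and the grip force at its end, in the units of the state.
- get_obs(): the state, without advancing time (a new reading comes with each control period).
- capture(name): name is "scene" or "side" or "wrist"; returns the picture (420x560x3 uint8, red, green, blue); there is no depth.
- camera_model(name): a dict with "fov_y" (degrees; the focal length in pixels is half the picture's height over the tangent of half this angle, whatever the lens; pixels are square), "cx", "cy" (the principal point, pixels), "pose" (4x4, takes a point from camera to world coordinates). Camera axes: x right, y up, looking along -z (the intrinsics and any distortion apply to the point x, -y, -z); pixel columns grow to the right and rows downward; lengths in mm; the calibration is good to about 2 mm. A picture is of the moment at which its call begins: read the wrist's pose just before it. camera_model takes no time and is no camera call; for the wrist camera it gives the pose at the moment of the call.
- close_job(): hands the job in; it is judged then, once.
Trained networks look in the newest picture that a camera, given by its name, has taken for a name from the list of things; names that differ only in an ending like _2 or _b are one class to them, and where a whole thing is asked for, a point or a joint stands for the part that bears it (a point fixed in the world has none). Each returns a list of dicts, best first, with "score" (0 to 1); they miss things now and then, are a little off and sometimes report something else, mostly with a low value. They report only what shows in the picture. A call takes as long as a camera call. They do not tell look-alikes from the thing itself.
- search_frame(camera, thing): "location" ([column, row] in pixels, amid what is visible of it).
- regions_of(camera, thing): "pixels" (420x560 bool, what is visible of it) and "location" ([column, row] in pixels, amid what is visible of it).
- pinpoint(camera, thing): "location" ([column, row] in pixels: a listed point, or the origin of a listed thing).
The state is a dict: "time": time; "joint_positions": joint angles; "dq": joint speeds; "tau": joint torques, N m; "tool_pos": TCP position; "tcp_rot": TCP orientation; "contact_force": force on the tool from outside, world axes, zero at the start; "moment": the same for the moment, N m; "grip_width": finger opening in mm; "finger_force": force on a finger pad.
Only numpy, scipy, OpenCV 4.12 (cv2) and the standard library are available. Lean on these libraries where they do the work, as an engineer would, in place of code of your own. Each camera call takes 0.05 s, during which the arm holds its last target. There are 200 camera calls.

TASK

Put the washed lunch box together on the small wooden tray, one part at a time from the bottom up: the dark green deep tier first, upright in the middle of the tray and square with it, then the yellow dividing lid seated on it, the mint shallow tier inside that lid's rim, the dark wooden-looking top lid seated on that, and last the red cutlery case down in the top lid's channel. All parts lie the right way up, lengthwise the same way as the tray when done; let go of each once it sits level and fully home, set them down without dropping them, and leave the salt, sauce, mug and jar where they stand.

Things in the scene. Friction and masses are not known exactly. Their poses are not given: they have to be found in the camera images.
- tray_floor (a point): Centre of the top face of the floor of the small light-wood tray, 6 mm above the counter. The tray is fixed, 196 mm long (x axis) by 116 mm wide (y axis), with a rim 7 mm thick that rises 8 mm above this floor; inside the rim 182 x 102 mm.
- deep_tier (a point): Centre, half-way up, of the lunch box's deep tier: a dark green open-topped plastic box 144 mm long (x axis) x 56 mm wide (y axis) x 50 mm tall, flat bottom, walls and floor 3 mm thick, mouth 138 x 50 mm. Stands upright (z axis up) on the counter; about 90 g.
- dividing_lid (a point): Centre, half-way up, of the yellow dividing lid, 18 mm tall, right way up. From below: plug 130 x 42 mm, 6 mm deep (4 mm play all round in the deep tier's mouth); flange 150 mm long (x axis) x 60 mm wide (y axis) x 6 mm; raised rim 6 mm high, 3 mm thick (144 x 54 mm inside) for the shallow tier's foot. It lies on its plug: the 60 mm wide flanks are 6 to 18 mm above the counter; 45 g.
- shallow_tier (a point): Centre, half-way up, of the shallow tier: a mint green open-topped plastic box 144 mm long (x axis) x 56 mm wide (y axis) x 45 mm tall. Its lowest 7 mm are a solid foot of 136 x 46 mm (4 mm play inside the dividing lid's rim); walls 3 mm, mouth 138 x 50 mm, inner floor 10 mm above its underside. Stands upright on the counter; about 80 g.
- top_lid (a point): Centre, half-way up, of the dark wood-grain top lid, 19 mm tall, right way up. From below: black plug 130 x 42 mm, 6 mm deep (4 mm play in the shallow tier's mouth); plate 150 mm long (x axis) x 60 mm wide (y axis) x 8 mm; 5 mm crown as wide as the plate, with a channel 136 x 27 mm, 5 mm deep, along its middle. It lies on its plug: the 60 mm wide flanks are 6 to 19 mm above the counter; 60 g.
- cutlery_case (a point): Centre, half-way up, of the red cutlery case: a closed bar 126 mm long (x axis) x 20 mm wide (y axis) x 18 mm tall, lying on the counter; about 35 g. In the top lid's channel its upper 13 mm stand above the crown, so take it by its upper part: fingertips must stay higher than 6 mm above its underside.
- salt_shaker (a point): Half-way up the plain blue ceramic salt shaker, 36 mm across and 62 mm tall, standing loose among the lunch box parts. A bystander.
- sauce_bottle (a point): Half-way up the small amber glass sauce bottle with a red cap, 36 mm across and 70 mm tall, standing loose among the parts. A bystander.
- blue_mug (a point): Half-way up the blue mug, 80 mm across and 92 mm tall with a handle on one side, loose at the left (+y) end. A bystander.
- coffee_jar (a point): Half-way up the glass coffee jar with a green lid, 68 mm across and 85 mm tall, loose at the right (-y) end. A bystander.
Things that resemble listed ones, but are neither listed nor needed, are in the scene too. What is meant by the part that bears top_lid is not turquoise, and is the larger of those in its own colour. What is shaped like the part that bears shallow_tier but blue is not meant.

How it is judged (in metres and radians):
On the way, in this order (a step that is already met when the one before it is completed fails the run):
1. the deep tier stands upright, square in the middle of the tray, let go (z of deep_tier in the frame of tray_floor between 0.023 and 0.027 m and horizontal distance between deep_tier and tray_floor below 0.015 m and angle between the x axis of deep_tier and the x axis of tray_floor, either way round below 0.15 rad and angle between deep_tier's own z axis and vertical below 0.05 rad and contact force between the fingers and deep below 0.2 N), for 0.2 s.
2. the dividing lid is seated level in the deep tier's mouth, let go (z of dividing_lid in the frame of deep_tier between 0.026 and 0.03 m and horizontal distance between dividing_lid and deep_tier below 0.008 m and angle between the x axis of dividing_lid and the x axis of deep_tier, either way round below 0.09 rad and angle between dividing_lid's own z axis and vertical below 0.05 rad and contact force between the fingers and divider below 0.2 N), for 0.2 s.
3. the shallow tier's foot is seated inside the dividing lid's rim, let go (z of shallow_tier in the frame of dividing_lid between 0.0235 and 0.0275 m and horizontal distance between shallow_tier and dividing_lid below 0.008 m and angle between the x axis of shallow_tier and the x axis of dividing_lid, either way round below 0.09 rad and angle between shallow_tier's own z axis and vertical below 0.05 rad and contact force between the fingers and shallow below 0.2 N), for 0.2 s.
4. the top lid is seated level in the shallow tier's mouth, let go (z of top_lid in the frame of shallow_tier between 0.024 and 0.028 m and horizontal distance between top_lid and shallow_tier below 0.008 m and angle between the x axis of top_lid and the x axis of shallow_tier, either way round below 0.09 rad and angle between top_lid's own z axis and vertical below 0.05 rad and contact force between the fingers and toplid below 0.2 N), for 0.2 s.
5. the cutlery case lies down in the top lid's channel, let go (z of cutlery_case in the frame of top_lid between 0.0115 and 0.0155 m and horizontal distance between cutlery_case and top_lid below 0.009 m and angle between the x axis of cutlery_case and the x axis of top_lid, either way round below 0.12 rad and angle between cutlery_case's own z axis and vertical below 0.05 rad and contact force between the fingers and case below 0.2 N), for 0.2 s.
At the end, for the whole second after the job is handed in: Deep tier in the tray (15 mm, 0.15 rad), then dividing lid, shallow tier, top lid each home on the one below (2 mm in height, 8 mm, 0.09 rad, level to 0.05 rad), cutlery case in the channel (2 mm in height, 9 mm, 0.12 rad); all released and at rest (z of deep_tier in the frame of tray_floor between 0.023 and 0.027 m and horizontal distance between deep_tier and tray_floor below 0.015 m and angle between the x axis of deep_tier and the x axis of tray_floor, either way round below 0.15 rad and angle between each of deep_tier, dividing_lid, shallow_tier, top_lid, cutlery_case's own z axis and vertical below 0.05 rad and z of dividing_lid in the frame of deep_tier between 0.026 and 0.03 m and horizontal distance between dividing_lid and deep_tier below 0.008 m and angle between the x axis of dividing_lid and the x axis of deep_tier, either way round below 0.09 rad and z of shallow_tier in the frame of dividing_lid between 0.0235 and 0.0275 m and horizontal distance between shallow_tier and dividing_lid below 0.008 m and angle between the x axis of shallow_tier and the x axis of dividing_lid, either way round below 0.09 rad and z of top_lid in the frame of shallow_tier between 0.024 and 0.028 m and horizontal distance between top_lid and shallow_tier below 0.008 m and angle between the x axis of top_lid and the x axis of shallow_tier, either way round below 0.09 rad and z of cutlery_case in the frame of top_lid between 0.0115 and 0.0155 m and horizontal distance between cutlery_case and top_lid below 0.009 m and angle between the x axis of cutlery_case and the x axis of top_lid, either way round below 0.12 rad and linear speed of each of deep, divider, shallow, toplid, case below 0.02 m/s); the robot touches nothing.
It fails at once if the salt shaker, sauce bottle, mug or jar is knocked or shifted by more than 20 mm (distance of any of salt_shaker, sauce_bottle, blue_mug, coffee_jar from where it was at the start of the episode above 0.02 m).
It fails at once if a lunch box part is dropped (it falls free of the fingers at over 0.5 m/s) ((contact force between the fingers and deep below 0.05 N and linear speed of deep above 0.5 m/s) or (contact force between the fingers and divider below 0.05 N and linear speed of divider above 0.5 m/s) or (contact force between the fingers and shallow below 0.05 N and linear speed of shallow above 0.5 m/s) or (contact force between the fingers and toplid below 0.05 N and linear speed of toplid above 0.5 m/s) or (contact force between the fingers and case below 0.05 N and linear speed of case above 0.5 m/s)).
It also fails if it takes over 128 s, if anything falls off the work surface, if the arm or the gripper's body presses on something with over 40 N, if the wrist force passes 120 N, or if a joint passes its speed limit or range.

## Working session

There is one attempt and no reset: what is moved stays moved. The work goes in short steps, Python scripts to look and compute and a shell command to move; the robot and the scene stay as the last step left them, time stands still between calls to the robot, and variables do not carry over. Pictures are saved under pics/ and viewed, at most 14 in all, crops included, and the job is handed in when it is done.

```bash
mkdir -p pics
cat > h.py <<'E'
import numpy as np, cv2
from plant import *
def save(cam,name,crop=None,scale=1):
    im=capture(cam)
    if crop: im=im[crop[1]:crop[3],crop[0]:crop[2]]
    if scale!=1: im=cv2.resize(im,None,fx=scale,fy=scale,interpolation=cv2.INTER_CUBIC)
    cv2.imwrite('pics/'+name,im[:,:,::-1])
def ray(cam,px,z,m=None):
    m=m or camera_model(cam); f=210/np.tan(np.radians(m['fov_y'])/2); T=np.array(m['pose'])
    d=T[:3,:3]@np.array([(px[0]-m['cx'])/f,-(px[1]-m['cy'])/f,-1]); o=T[:3,3]
    return (o+d*(z-o[2])/d[2])
def proj(cam,P,m=None):
    m=m or camera_model(cam); f=210/np.tan(np.radians(m['fov_y'])/2); T=np.array(m['pose'])
    p=np.linalg.inv(T)@np.append(P,1); return [m['cx']+f*p[0]/-p[2], m['cy']-f*p[1]/-p[2]]
E
python3 - <<'E'
from h import *
o=get_obs(); print({k:np.round(v,3) for k,v in o.items()})
for c in ['scene','side','wrist']:
    save(c,c+'1.png'); m=camera_model(c); print(c,{k:(np.round(v,3).tolist() if k!='x' else v) for k,v in m.items()})
E
```

```text
{'time': np.float64(0.0), 'joint_positions': array([-0.146,  0.343,  1.525,  0.   ,  1.275, -0.146]), 'dq': array([-0.   , -0.   ,  0.   ,  0.   ,  0.001, -0.001]), 'tau': array([ 1.0000e-03, -4.3125e+01, -2.4422e+01,  7.2000e-02,  5.6000e-02,
       -0.0000e+00]), 'tool_pos': array([5.24584e+02, 7.40000e-02, 2.26039e+02]), 'tcp_rot': array([-3.14 , -0.   ,  1.571]), 'contact_force': array([-0.849, -0.104, -0.455]), 'moment': array([-0.001,  0.005,  0.007]), 'finger_force': np.float64(0.0), 'grip_width': np.float64(92.027)}
scene {'fov_y': 55.06, 'cx': 281.9, 'cy': 207.551, 'pose': [[-0.468, -0.615, 0.635, 1174.099], [0.883, -0.337, 0.326, 352.856], [0.014, 0.713, 0.701, 821.206], [0.0, 0.0, 0.0, 1.0]]}
side {'fov_y': 43.639, 'cx': 282.79, 'cy': 209.337, 'pose': [[0.725, 0.496, -0.478, -382.097], [-0.689, 0.525, -0.499, -883.265], [0.003, 0.691, 0.723, 1343.623], [0.0, 0.0, 0.0, 1.0]]}
wrist {'fov_y': 65.887, 'cx': 275.978, 'cy': 207.718, 'pose': [[1.0, -0.001, 0.001, 525.835], [0.0, 0.953, 0.303, 82.304], [-0.001, -0.303, 0.953, 384.082], [0.0, 0.0, 0.0, 1.0]]}
```

View pics/scene1.png

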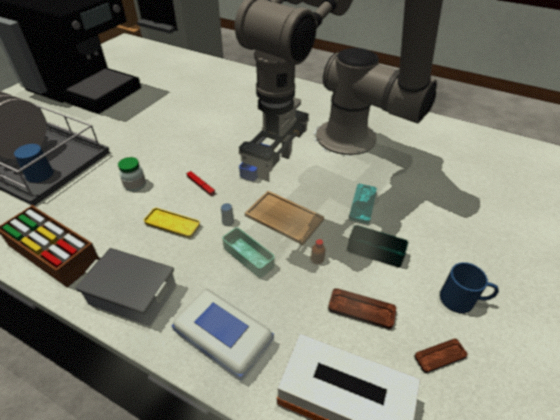

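View pics/side1.png

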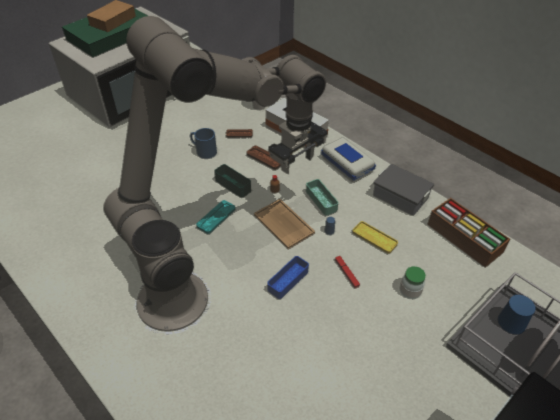

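View pics/wrist1.png

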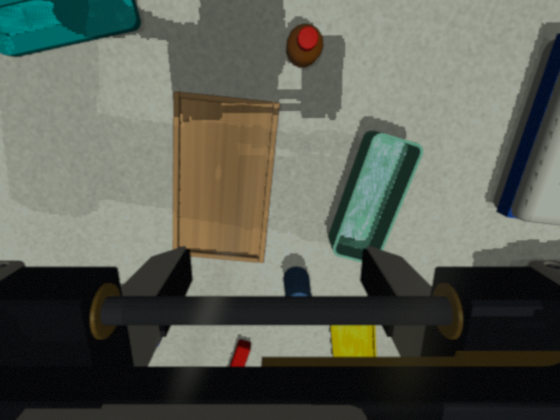

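The scene image shows these candidates:
- **Top lid:** larger brown lid at (362,308), smaller brown one at (441,355), turquoise one at (363,202). I choose (362,308).
- **Shallow tier:** mint one at (248,252). The blue look-alike is at side (288,277).
- **Other parts:** deep tier (378,246), divider (173,222), red case (200,183), tray (285,216).

The wrist view shows the tray running lengthwise along world y.

```bash
cat >> h.py <<'E'
from scipy.optimize import minimize
# boxes: (L,W,z0,z1) from the underside; used as silhouettes
G={'deep_tier':[(144,56,0,50)],'dividing_lid':[(130,42,0,6),(150,60,6,18)],'shallow_tier':[(136,46,0,7),(144,56,7,45)],
'top_lid':[(130,42,0,6),(150,60,6,19)],'cutlery_case':[(126,20,0,18)]}
def sil(cam,m,boxes,x,y,yaw,z0):
    c,s=np.cos(yaw),np.sin(yaw); im=np.zeros((420,560),np.uint8); P=[]
    for L,W,a,b in boxes:
        P+=[proj(cam,[x+c*u*L/2-s*v*W/2,y+s*u*L/2+c*v*W/2,z0+z],m) for u in(-1,1) for v in(-1,1) for z in(a,b)]
    h=cv2.convexHull(np.array(P,np.float32)); cv2.fillConvexPoly(im,np.round(h*16).astype(np.int32),1,shift=4)
    return im>0
def mask(cam,thing,hint):
    r=regions_of(cam,thing); r=[q for q in r if np.hypot(*(np.array(q['location'])-hint))<40]
    return r[0]['pixels'] if r else None
def fit(thing,ms,z0=0):   # ms: list of (cam,model,mask)
    H=max(b[3] for b in G[thing]); c=[]
    for cam,m,k in ms: v,u=np.nonzero(k); c.append(ray(cam,(u.mean(),v.mean()),z0+H/2,m))
    c=np.mean(c,0); best=None
    def cost(p):
        t=0
        for cam,m,k in ms:
            s=sil(cam,m,G[thing],p[0],p[1],p[2]/50,z0); t+=1-(s&k).sum()/(s|k).sum()
        return t/len(ms)
    a0=min(np.arange(0,np.pi,np.pi/12),key=lambda a:cost((c[0],c[1],a*50)))
    for d in(0,4):
        r=minimize(cost,(c[0]+d,c[1]-d,a0*50),method='Nelder-Mead',options=dict(initial_simplex=np.array([(c[0],c[1],a0*50)]*4)+np.array([[d,0,0],[10,0,0],[0,10,0],[0,0,8]]),maxiter=150))
        if best is None or r.fun<best.fun: best=r
    return best.x[0],best.x[1],best.x[2]/50,best.fun
E
cat > m1.py <<'E'
from h import *
hints={'deep_tier':((378,246),(233,181)),'dividing_lid':((173,222),(375,237)),'shallow_tier':((248,252),(321,197)),'top_lid':((362,308),(264,157)),'cutlery_case':((200,183),(347,271))}
capture('scene');capture('side')
for t,(a,b) in hints.items():
    ms=[(c,camera_model(c),mask(c,t,h)) for c,h in(('scene',a),('side',b))]
    ms=[q for q in ms if q[2] is not None]
    print(t,[np.round(fit(t,[q]),2) for q in ms],np.round(fit(t,ms),3))
for t in('salt_shaker','sauce_bottle','blue_mug','coffee_jar','tray_floor'):
    z={'salt_shaker':31,'sauce_bottle':35,'blue_mug':46,'coffee_jar':42,'tray_floor':6}[t]
    print(t,[np.round(ray(c,r[0]['location'],z),0) for c in('scene','side') for r in[pinpoint(c,t)] if r])
# tray outline in wrist picture
im=capture('wrist'); m=camera_model('wrist')
hsv=cv2.cvtColor(im,cv2.COLOR_RGB2HSV); k=cv2.inRange(hsv,(8,90,40),(22,255,255)); k[265:]=0;k[:80]=0
n,l,st,_=cv2.connectedComponentsWithStats(k); i=1+np.argmax(st[1:,4]); 
r=cv2.boxPoints(cv2.minAreaRect(cv2.findNonZero((l==i).astype(np.uint8))))
print('tray px',r.tolist(),[np.round(ray('wrist',p,14,m),1).tolist() for p in r], pinpoint('wrist','tray_floor')[:1])
save('scene','crop1.png',(300,170,480,400),2.5)
E
python3 m1.py
```

```text
deep_tier [array([4.5867e+02, 2.6083e+02, 1.6400e+00, 7.0000e-02]), array([4.5491e+02, 2.6110e+02, 1.6500e+00, 6.0000e-02])] [4.56871e+02 2.61722e+02 1.67500e+00 6.60000e-02]
dividing_lid [array([ 6.3727e+02, -2.6338e+02,  1.6700e+00,  7.0000e-02]), array([ 6.3380e+02, -2.6559e+02,  1.6800e+00,  5.0000e-02])] [ 6.34874e+02 -2.64033e+02  1.68000e+00  7.60000e-02]
shallow_tier [array([ 6.3416e+02, -2.1480e+01,  1.2900e+00,  4.0000e-02]), array([ 6.3293e+02, -2.0170e+01,  1.3000e+00,  8.0000e-02])] [ 6.34055e+02 -2.01000e+01  1.29100e+00  6.60000e-02]
top_lid [array([6.4256e+02, 2.8870e+02, 1.7300e+00, 5.0000e-02]), array([6.3897e+02, 2.9030e+02, 1.7100e+00, 2.9000e-01])] [6.41788e+02 2.87351e+02 1.71200e+00 1.81000e-01]
cutlery_case [array([ 4.6615e+02, -2.9079e+02,  1.2300e+00,  2.3000e-01]), array([ 4.6091e+02, -2.9368e+02,  1.2500e+00,  1.0000e-01])] [ 4.60548e+02 -2.98354e+02  1.22800e+00  1.73000e-01]
salt_shaker [array([ 557., -123.,   31.]), array([ 562., -140.,   31.])]
sauce_bottle [array([544., 140.,  35.]), array([ 445., -307.,   35.])]
blue_mug [array([516., 476.,  46.]), array([488., 473.,  46.])]
coffee_jar [array([ 562., -474.,   42.]), array([ 564., -476.,   42.])]
tray_floor [array([458., -15.,   6.]), array([469.,   7.,   6.])]
tray px [[157.00607299804688, 251.87310791015625], [173.18997192382812, 91.11308288574219], [278.4320983886719, 101.70791625976562], [262.2481994628906, 262.46795654296875]] [[377.0, -93.8, 14.0], [415.4, 96.1, 14.0], [528.8, 85.3, 14.0], [508.8, -108.5, 14.0]] [{'location': [223.2, 184.5], 'score': 0.91}]
```

View pics/crop1.png

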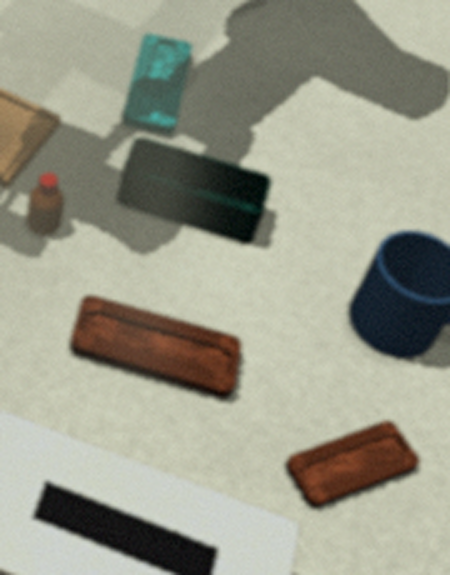

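The crop shows the larger brown channelled lid at (362,308), the smaller brown one at (441,355) and the turquoise one at (363,202). The choice of the larger brown lid stands. Next I fit the tray from colour masks.

```bash
cat > m2.py <<'E'
from h import *
G['tray']=[(196,116,0,14)]
ms=[]
for c,hint in(('scene',(285,216)),('side',(284,224)),('wrist',(222,180))):
    im=capture(c); hsv=cv2.cvtColor(im,cv2.COLOR_RGB2HSV); print(c,hsv[hint[1],hint[0]])
    k=cv2.inRange(hsv,(7,70,40),(24,255,255)); k=cv2.morphologyEx(k,cv2.MORPH_OPEN,np.ones((3,3)))
    k=cv2.morphologyEx(k,cv2.MORPH_CLOSE,np.ones((5,5)))
    n,l=cv2.connectedComponents(k); kk=(l==l[hint[1],hint[0]]).astype(np.uint8)
    h=cv2.convexHull(cv2.findNonZero(kk)); kk[:]=0; cv2.fillConvexPoly(kk,h,1); m=camera_model(c); ms.append((c,m,kk>0))
    print(c,np.round(fit('tray',ms[-1:]),3), cv2.approxPolyDP(h,6,True)[:,0].tolist())
print(np.round(fit('tray',ms),3))
E
python3 m2.py
```

```text
scene [ 17 118 138]
scene [ 4.62272e+02 -5.99300e+00  1.46400e+00  7.20000e-02] [[322, 220], [300, 242], [246, 211], [269, 191]]
side [ 16 102 120]
side [ 4.63797e+02 -4.45200e+00  1.46200e+00  6.70000e-02] [[313, 233], [287, 247], [255, 212], [281, 200]]
wrist [ 17 129 113]
wrist [ 4.61935e+02 -6.78200e+00  1.47400e+00  2.10000e-02] [[277, 102], [262, 261], [173, 249], [173, 92]]
[ 4.62161e+02 -6.66400e+00  1.46300e+00  5.80000e-02]
```

```bash
python3 -m pendant '[0.967,-0.25,0,0,0,0,-1,0.967,-0.25,0,0,0,0,-1,0.967,-0.25,0,0,0,0,-1,0.967,-0.25,0,0,0,0,-1,0.967,-0.25,0,0,0,0,-1,0.967,-0.25,0,0,0,0,-1,0.967,-0.25,0,0,0,0,-1,0.967,-0.25,0,0,0,0,-1,0.967,-0.25,0,0,0,0,-1,0,0,0,0,0,-1,-1,0,0,0,0,0,0,-1]'
cat > w.py <<'E'
# usage: w.py thing yawhint-free ; measures thing under the wrist camera and prints rows needed
import sys
from h import *
t=sys.argv[1]; z0=float(sys.argv[2]) if len(sys.argv)>2 else 0
o=get_obs(); m=camera_model('wrist'); im=capture('wrist')
cv2.imwrite('pics/w_%s_%d.png'%(t,int(o['time']*10)),im[:,:,::-1])
r=regions_of('wrist',t); H=max(b[3] for b in G[t])
px=proj('wrist',[*o['tool_pos'][:2],z0+H/2],m)
for q in r[:2]:
    k=q['pixels']; x,y,yaw,f=fit(t,[('wrist',m,k)],z0)
    R=cv2.Rodrigues(np.array([0,0,0.]))[0]
    ty=o['tcp_rot'][2]; dx=x-o['tool_pos'][0]; dy=y-o['tool_pos'][1]
    tx=(dx*np.cos(ty)+dy*np.sin(ty)); tyy=(dx*np.sin(ty)-dy*np.cos(ty))
    da=(yaw-ty+np.pi/2)%np.pi-np.pi/2
    print(t,round(q['score'],2),'xy',np.round([x,y],1),'yaw',round(yaw,3),'iou-loss',round(f,3),'| shift tool x,y units',np.round([tx/30,tyy/30],3),'wz units',round(-np.degrees(da)/4,2),'rows',np.nonzero(k)[0].max())
    p=pinpoint('wrist',t)
    if p: print('   pinpoint',np.round(ray('wrist',p[0]['location'],z0+H/2,m),1))
print('tool',np.round(o['tool_pos'],1),np.round(o['tcp_rot'],3),'t',round(float(o['time']),2),'w',round(float(o['grip_width']),1))
E
python3 w.py deep_tier
```

```text
time: 2.65
tool_pos: [457.1, 261.9, 226.7]
tcp_rot: [-3.142, 0.0, 1.643]
contact_force: [-0.8, 0.6, -0.0]
grip_width: 91.7
finger_force: 0.0
deep_tier 0.61 xy [457.2 262.2] yaw 1.668 iou-loss 0.028 | shift tool x,y units [0.01  0.003] wz units -0.36 rows 247
   pinpoint [455.7 263.3  25. ]
tool [457.1 261.9 226.7] [-3.142  0.     1.643] t 2.65 w 91.7
```

```bash
python3 -m pendant '[0,0,1,0,0,-0.36,-1,0,0,1,0,0,0,-1,0,0,1,0,0,0,-1,0,0,1,0,0,0,-1,0,0,1,0,0,0,-1,0,0,1,0,0,0,-1,0,0,0.7,0,0,0,-1,0,0,0.36,0,0,0,-1,0,0,0,0,0,0,1,0,0,0,0,0,0,1,0,0,0,0,0,0,1,0,0,0,0,0,0,1]'
```

```text
time: 4.0
tool_pos: [458.3, 261.4, 16.0]
tcp_rot: [3.139, -0.001, 1.666]
contact_force: [-0.4, -0.1, 0.7]
grip_width: 64.6
finger_force: 0.0
```

```bash
python3 -m pendant '[0,0,0,0,0,0,1,0,0,-0.5,0,0,0,1,0,0,-1,0,0,0,1,0,0,-1,0,0,0,1]'
```

```text
time: 4.4
tool_pos: [457.0, 260.9, 90.6]
tcp_rot: [-3.14, 0.0, 1.666]
contact_force: [0.3, -0.5, -0.8]
grip_width: 55.8
finger_force: 30.0
```

```bash
python3 -m pendant '[-0.988,-0.076,-1,0,0,0,1,-0.988,-0.076,0,0,0,0,1,-0.988,-0.076,0,0,0,0,1,-0.988,-0.076,0,0,0,0,1,-0.988,-0.076,0,0,0,0,1,-0.988,-0.076,0,0,0,0,1,-0.988,-0.076,0,0,0,0,1,-0.988,-0.076,0,0,0,0,1,-0.988,-0.076,0,0,0,0,1,0,0,0.5,0,0,1,1,0,0,0.5,0,0,1,1,0,0,0.5,0,0,0.78,1]' && python3 -m pendant '[0,0,0.5,0,0,0,1,0,0,0,0,0,0,1]'
```

```text
time: 5.6
tool_pos: [462.4, -6.8, 74.8]
tcp_rot: [3.141, 0.0, 1.468]
contact_force: [0.8, -0.0, -1.3]
grip_width: 56.0
finger_force: 30.0
time: 5.8
tool_pos: [461.1, -6.2, 58.7]
tcp_rot: [-3.138, -0.0, 1.472]
contact_force: [-0.9, -0.4, -0.1]
grip_width: 55.9
finger_force: 30.0
```

```bash
python3 -m pendant '[0,0,0.8,0,0,0,1,0,0,0.35,0,0,0,1,0,0,0.1,0,0,0,1,0,0,0.05,0,0,0,1,0,0,0,0,0,0,1]' && python3 -m pendant '[0,0,0,0,0,0,-0.6,0,0,0,0,0,0,-0.6,0,0,0,0,0,0,-0.6,0,0,0,0,0,0,-0.6,0,0,-0.5,0,0,0,-0.8,0,0,-1,0,0,0,-1,0,0,-1,0,0,0,-1,0,0,-1,0,0,0,-1,0,0,-1,0,0,0,-1,0,0,-1,0,0,0,-1,0,0,-1,0,0,0,-1,0,0,0,0,0,0,-1]'; sed -i 's/^def mask/G["tray"]=[(196,116,0,14)]\ndef mask/' h.py; python3 w.py deep_tier 6
```

```text
time: 6.3
tool_pos: [462.7, -6.4, 21.8]
tcp_rot: [3.141, 0.0, 1.472]
contact_force: [0.6, -0.0, -0.8]
grip_width: 55.6
finger_force: 30.0
time: 7.5
tool_pos: [464.4, -6.7, 219.8]
tcp_rot: [3.134, 0.001, 1.472]
contact_force: [1.0, -0.1, -0.1]
grip_width: 91.4
finger_force: 0.0
deep_tier 0.58 xy [463.6  -4.7] yaw 1.472 iou-loss 0.047 | shift tool x,y units [ 0.065 -0.034] wz units 0.0 rows 251
   pinpoint [462.1  -7.2  31. ]
tool [464.4  -6.7 219.8] [3.134e+00 1.000e-03 1.472e+00] t 7.5 w 91.4
```

```bash
python3 -m pendant '[-0.997,0.823,0,0,0,0,-1,-0.997,0.823,0,0,0,0,-1,-0.997,0.823,0,0,0,0,-1,-0.997,0.823,0,0,0,0,-1,-0.997,0.823,0,0,0,0,-1,-0.997,0.823,0,0,0,0,-1,-0.997,0.823,0,0,0,0,-1,-0.997,0.823,0,0,0,0,-1,0,0,0,0,0,-1,-1,0,0,0,0,0,-1,-1,0,0,0,0,0,-0.98,-1,0,0,0,0,0,0,-1]'; python3 w.py dividing_lid
```

```text
time: 8.85
tool_pos: [634.7, -263.9, 213.6]
tcp_rot: [-3.139, -0.002, 1.68]
contact_force: [0.5, 0.1, -0.0]
grip_width: 91.8
finger_force: 0.0
dividing_lid 0.69 xy [ 636.2 -264.3] yaw 1.698 iou-loss 0.038 | shift tool x,y units [-0.017  0.048] wz units -0.25 rows 244
   pinpoint [ 633.9 -266.1    9. ]
tool [ 634.7 -263.9  213.6] [-3.139e+00 -2.000e-03  1.680e+00] t 8.85 w 91.8
```

```bash
python3 -m pendant '[0,0.02,1,0,0,-0.25,-1,0,0,1,0,0,0,-1,0,0,1,0,0,0,-1,0,0,1,0,0,0,-1,0,0,1,0,0,0,-1,0,0,1,0,0,0,-1,0,0,0.7,0,0,0,-1,0,0,0.36,0,0,0,-1,0,0,0,0,0,0,1,0,0,0,0,0,0,1,0,0,0,0,0,0,1,0,0,0,0,0,0,1]' && python3 -m pendant '[0,0,0,0,0,0,1,0,0,0,0,0,0,1,0,0,-0.5,0,0,0,1,0,0,-1,0,0,0,1,0,0,-1,0,0,0,1,0,0,-1,0,0,0,1,0,0,-1,0,0,0,1,0,0,0,0,0,0,1]'
python3 - <<'E'
from h import *
save('wrist','w_grip2.png')
E
```

```text
time: 10.2
tool_pos: [636.5, -264.3, 5.5]
tcp_rot: [3.14, 0.001, 1.697]
contact_force: [0.2, -0.7, -0.1]
grip_width: 64.3
finger_force: 0.0
time: 11.0
tool_pos: [638.1, -265.2, 145.7]
tcp_rot: [3.133, 0.006, 1.697]
contact_force: [0.3, -1.0, 0.0]
grip_width: 59.7
finger_force: 30.0
```

View pics/w_grip2.png

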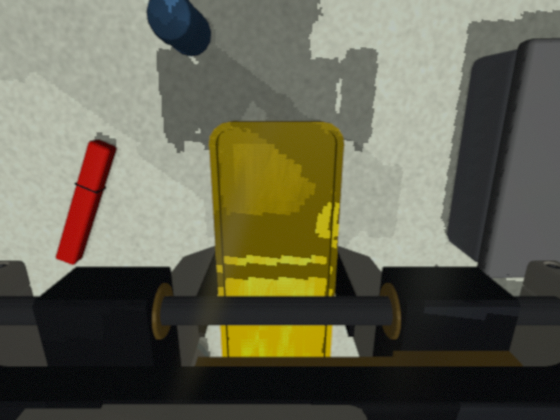

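The picture shows the yellow lid held square between the fingers, with its far end at row 122, columns 208–343. I use that edge to measure the lengthwise offset.

```bash
cat > held.py <<'E'
# far end of the held part in the tool frame: held.py thing tipheight(TCP above the part's underside)
import sys
from h import *
t,tip=sys.argv[1],float(sys.argv[2]); L=max(b[0] for b in G[t]); H=max(b[3] for b in G[t])
m=camera_model('wrist'); o=get_obs(); im=capture('wrist'); r=regions_of('wrist',t)
P=o['tool_pos']; ty=o['tcp_rot'][2]; ux=np.array([np.cos(ty),np.sin(ty)]); uy=np.array([np.sin(ty),-np.cos(ty)])
for q in r[:2]:
    k=q['pixels']; rr=np.nonzero(k.sum(1)>20)[0].min(); cols=np.nonzero(k[rr+3])[0]; pts=[]
    for c in(cols.min(),cols.max()):
        e=ray('wrist',(c,rr),P[2]-tip+H,m)[:2]-P[:2]; pts.append([e@ux,e@uy])
    pts=np.array(pts); print('score',round(q['score'],2),'row',rr,'cols',cols.min(),cols.max(),'end corners tool',np.round(pts,1).tolist(),'centre offset x',np.round(pts[:,0].mean()-L/2,1))
print(np.round(P,1),np.round(o['tcp_rot'],3),'t',o['time'],'w',round(float(o['grip_width']),1))
E
python3 held.py dividing_lid 4
```

```text
score 0.84 row 121 cols 220 332 end corners tool [[75.5, -23.1], [75.5, 24.9]] centre offset x 0.5
[ 637.  -264.6  142.7] [3.137e+00 3.000e-03 1.697e+00] t 11.05 w 59.6
```

```bash
python3 -m pendant '[0.926,-0.465,0,0,0,0,1,0.926,-0.465,0,0,0,0,1,0.926,-0.465,0,0,0,0,1,0.926,-0.465,0,0,0,0,1,0.926,-0.465,0,0,0,0,1,0.926,-0.465,0,0,0,0,1,0.926,-0.465,0,0,0,0,1,0.926,-0.465,0,0,0,0,1,0.926,-0.465,0,0,0,0,1,0.926,-0.465,0,0,0,0,1,0,0,0,0,0,1,1,0,0,0,0,0,1,1]' && python3 -m pendant '[0,0,0,0,0,1,1,0,0,0,0,0,0.22,1,0,0,0.5,0,0,0,1,0,0,0.5,0,0,0,1,0,0,0,0,0,0,1,0,0,0,0,0,0,1]'
python3 - <<'E'
from h import *
for i in range(4): capture('wrist'); o=get_obs(); print(np.round(o['tool_pos'],1),np.round(o['tcp_rot'],3))
save('wrist','w_pre2.png'); r=regions_of('wrist','deep_tier'); print([(q['score'],q['location'],np.nonzero(q['pixels'])[0].min()) for q in r])
E
python3 held.py dividing_lid 4
```

```text
time: 12.35
tool_pos: [461.0, -5.0, 138.2]
tcp_rot: [-3.139, -0.0, 1.556]
contact_force: [0.4, -0.5, 0.5]
grip_width: 59.5
finger_force: 30.0
time: 12.95
tool_pos: [462.1, -5.9, 108.8]
tcp_rot: [-3.14, -0.0, 1.473]
contact_force: [-0.1, -0.3, -0.3]
grip_width: 59.6
finger_force: 30.0
[462.5  -6.  109.3] [-3.141 -0.     1.473]
[462.7  -6.1 109.5] [3.141 0.    1.473]
[462.8  -6.1 109.7] [3.141 0.    1.473]
[462.8  -6.1 109.7] [3.14  0.    1.473]
[(0.69, [272.7, 118.3], np.int64(117))]
score 0.82 row 121 cols 219 332 end corners tool [[75.6, -23.4], [75.6, 25.1]] centre offset x 0.6
[462.7  -6.  109.6] [3.141 0.    1.473] t 13.25 w 59.5
```

View pics/w_pre2.png

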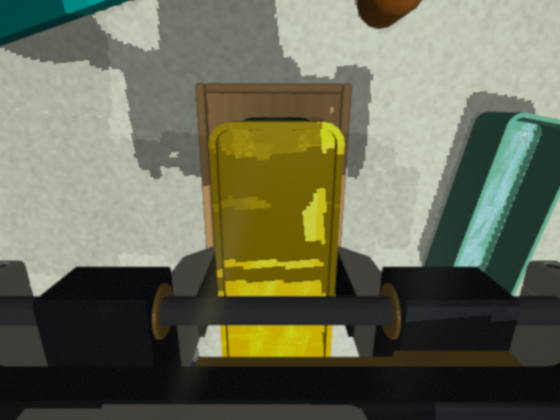

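The lid is centred over the tray, and the deep tier's dark far edge shows at row 117, columns 243–312. I check its offset numerically.

Run:
```python
from h import *
capture('wrist');m=camera_model('wrist'); o=get_obs(); P=o['tool_pos']; ty=o['tcp_rot'][2]
ux=np.array([np.cos(ty),np.sin(ty)]); uy=np.array([np.sin(ty),-np.cos(ty)])
for px,z in(((243,117.5),56),((312,117.5),56),((197,85),14),((350,85),14)):
    e=ray('wrist',px,z,m)[:2]-P[:2]; print(px,np.round([e@ux,e@uy],1))
```

```text
(243, 117.5) [ 74.6 -19.7]
(312, 117.5) [74.6 23.7]
(197, 85) [ 96.  -56.7]
(350, 85) [96.  55.3]
```

```bash
python3 -m pendant '[0.045,0.01,0.5,0,0,0,1,0,0,0.5,0,0,0,1,0,0,0.3,0,0,0,1,0,0,0.2,0,0,0,1,0,0,0.15,0,0,0,1,0,0,0.1,0,0,0,1,0,0,0.05,0,0,0,1,0,0,0,0,0,0,1,0,0,0,0,0,0,1]'
```

```text
time: 14.3
tool_pos: [463.1, -4.7, 55.4]
tcp_rot: [3.141, 0.0, 1.472]
contact_force: [0.4, 1.6, -1.2]
grip_width: 60.4
finger_force: 30.0
```

```bash
python3 -m pendant '[0,0,0.04,0,0,0,1,0,0,0,0,0,0,1]' && python3 -m pendant '[0,0,0,0,0,0,-0.6,0,0,0,0,0,0,-0.6,0,0,0,0,0,0,-0.6,0,0,0,0,0,0,-0.6,0,0,-0.5,0,0,0,-0.8,0,0,-1,0,0,0,-1,0,0,-1,0,0,0,-1,0,0,-1,0,0,0,-1,0,0,-1,0,0,0,-1,0,0,-1,0,0,0,-1,0,0,0,0,0,0,-1,0,0,0,0,0,0,-1]'; python3 w.py dividing_lid 50
python3 - <<'E'
from h import *
save('side','side2.png',(220,160,400,300),4)
save('scene','scene2.png',(200,160,360,280),4)
E
```

```text
time: 14.5
tool_pos: [463.2, -4.7, 55.2]
tcp_rot: [3.14, 0.0, 1.472]
contact_force: [-2.2, 0.6, 12.4]
grip_width: 59.8
finger_force: 30.0
time: 15.7
tool_pos: [462.9, -4.7, 219.0]
tcp_rot: [3.141, 0.0, 1.472]
contact_force: [-0.9, -0.1, -1.1]
grip_width: 91.6
finger_force: 0.0
dividing_lid 0.59 xy [463.7  -5. ] yaw 1.471 iou-loss 0.033 | shift tool x,y units [-0.008  0.028] wz units 0.02 rows 260
   pinpoint [462.5  -4.3  59. ]
dividing_lid 0.17 xy [615.5 -19.3] yaw 1.302 iou-loss 0.125 | shift tool x,y units [0.016 5.11 ] wz units 2.44 rows 248
   pinpoint [462.5  -4.3  59. ]
tool [462.9  -4.7 219. ] [3.141 0.    1.472] t 15.7 w 91.6
```

View pics/side2.png

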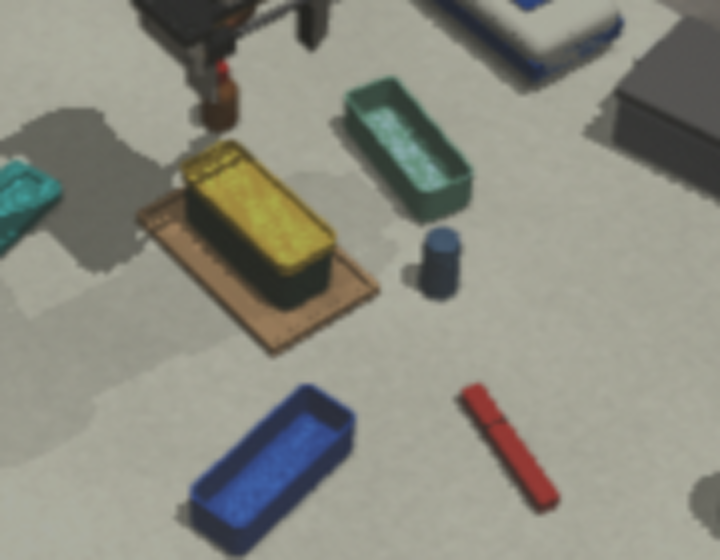

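The lid sits level on the green tier, at crop pixel (260,210). The mint tier is next.

```bash
python3 -m pendant '[0.005,0.957,0,0,0,0,-1,0.005,0.957,0,0,0,0,-1,0.005,0.957,0,0,0,0,-1,0.005,0.957,0,0,0,0,-1,0.005,0.957,0,0,0,0,-1,0.005,0.957,0,0,0,0,-1,0,0,0,0,0,1,-1,0,0,0,0,0,1,-1,0,0,0,0,0,0.54,-1,0,0,0,0,0,0,-1,0,0,0,0,0,0,-1]'; python3 w.py shallow_tier
```

```text
time: 17.1
tool_pos: [634.3, -20.7, 218.4]
tcp_rot: [-3.141, 0.0, 1.296]
contact_force: [-0.3, 0.2, 0.3]
grip_width: 91.3
finger_force: 0.0
shallow_tier 0.92 xy [633.9 -19.8] yaw 1.302 iou-loss 0.045 | shift tool x,y units [ 0.026 -0.021] wz units -0.08 rows 248
   pinpoint [636.6 -20.6  22.5]
tool [634.3 -20.7 218.4] [-3.141  0.     1.296] t 17.1 w 91.3
```

```bash
python3 -m pendant '[0.02,0,1,0,0,-0.08,-1,0,0,1,0,0,0,-1,0,0,1,0,0,0,-1,0,0,1,0,0,0,-1,0,0,1,0,0,0,-1,0,0,1,0,0,0,-1,0,0,0.6,0,0,0,-1,0,0,0.23,0,0,0,-1,0,0,0,0,0,0,1,0,0,0,0,0,0,1,0,0,0,0,0,0,1,0,0,0,0,0,0,1]' && python3 -m pendant '[0,0,0,0,0,0,1,0,0,0,0,0,0,1,0,0,0,0,0,0,1,0,0,-0.5,0,0,0,1,0,0,-1,0,0,0,1,0,0,-1,0,0,0,1,0,0,-1,0,0,0,1,0,0,-1,0,0,0,1,0,0,0,0,0,0,1,0,0,0,0,0,0,1]'; python3 held.py shallow_tier 14
```

```text
time: 18.45
tool_pos: [635.3, -20.3, 15.3]
tcp_rot: [3.139, -0.0, 1.301]
contact_force: [0.3, 0.1, 0.3]
grip_width: 64.4
finger_force: 0.0
time: 19.45
tool_pos: [634.7, -20.1, 150.1]
tcp_rot: [3.14, -0.0, 1.301]
contact_force: [-0.7, 0.1, -1.8]
grip_width: 55.7
finger_force: 30.0
score 0.85 row 126 cols 228 325 end corners tool [[74.8, -17.3], [74.8, 19.6]] centre offset x 2.8
[634.7 -20.1 150.1] [ 3.14  -0.     1.301] t 19.45 w 55.7
```

```bash
python3 -m pendant '[-0.178,-0.94,0,0,0,0,1,-0.178,-0.94,0,0,0,0,1,-0.178,-0.94,0,0,0,0,1,-0.178,-0.94,0,0,0,0,1,-0.178,-0.94,0,0,0,0,1,-0.178,-0.94,0,0,0,0,1,0,0,0.5,0,0,-1,1,0,0,0.5,0,0,-1,1,0,0,0.5,0,0,-0.45,1,0,0,0,0,0,0,1,0,0,0,0,0,0,1]'; python3 held.py shallow_tier 14
python3 - <<'E'
from h import *
m=camera_model('wrist'); o=get_obs(); P=o['tool_pos']; ty=o['tcp_rot'][2]
save('wrist','w_pre3.png')
ux=np.array([np.cos(ty),np.sin(ty)]); uy=np.array([np.sin(ty),-np.cos(ty)])
for q in regions_of('wrist','dividing_lid')[:2]:
    k=q['pixels']; rr=np.nonzero(k.sum(1)>15)[0].min(); c=np.nonzero(k[rr+2])[0]; print(q['score'],rr,c.min(),c.max(),k.sum())
    for cc in(c.min(),c.max()):
        e=ray('wrist',(cc,rr),68,m)[:2]-P[:2]; print(np.round([e@ux,e@uy],1))
E
```

```text
time: 20.65
tool_pos: [462.5, -5.8, 103.5]
tcp_rot: [-3.14, -0.0, 1.471]
contact_force: [0.7, 0.6, -1.1]
grip_width: 55.9
finger_force: 30.0
score 0.79 row 126 cols 227 324 end corners tool [[74.6, -17.6], [74.6, 19.3]] centre offset x 2.6
[462.5  -5.8 103.5] [-3.14  -0.     1.471] t 20.65 w 55.9
0.92 115 233 317 1045
[ 76.6 -23.7]
[76.7 24.7]
```

View pics/w_pre3.png

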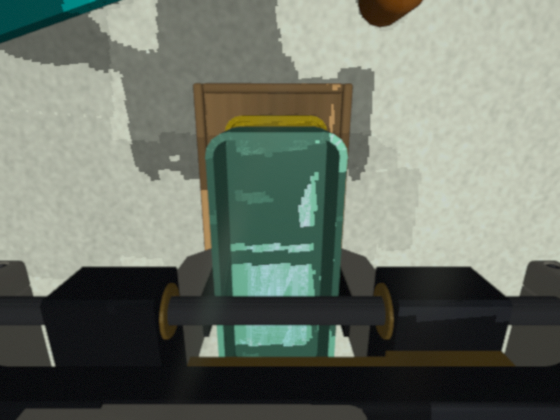

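The mint tier is over the yellow lid, whose far rim shows at rows 115–130, centred at column 275. Lowering.

```bash
python3 -m pendant '[-0.025,0.015,0.4,0,0,0,1,0,0,0.2,0,0,0,1,0,0,0.15,0,0,0,1,0,0,0.1,0,0,0,1,0,0,0.06,0,0,0,1,0,0,0.04,0,0,0,1,0,0,0,0,0,0,1,0,0,0,0,0,0,1]'
```

```text
time: 21.65
tool_pos: [463.3, -6.6, 76.7]
tcp_rot: [3.141, 0.0, 1.472]
contact_force: [-3.6, -0.1, 12.1]
grip_width: 55.8
finger_force: 30.0
```

```bash
python3 -m pendant '[0,0,0,0,0,0,-0.6,0,0,0,0,0,0,-0.6,0,0,0,0,0,0,-0.6,0,0,0,0,0,0,-0.6,0,0,-0.5,0,0,0,-0.8,0,0,-1,0,0,0,-1,0,0,-1,0,0,0,-1,0,0,-1,0,0,0,-1,0,0,-1,0,0,0,-1,0,0,-1,0,0,0,-1,0,0,0,0,0,0,-1,0,0,0,0,0,0,-1]'; python3 w.py shallow_tier 62
python3 - <<'E'
from h import *
save('scene','scene3.png',(200,140,360,270),4)
E
```

```text
time: 22.85
tool_pos: [463.4, -6.6, 240.6]
tcp_rot: [3.141, 0.0, 1.472]
contact_force: [-0.3, -0.6, -0.4]
grip_width: 92.0
finger_force: 0.0
shallow_tier 0.83 xy [463.6  -6.7] yaw 1.471 iou-loss 0.033 | shift tool x,y units [-0.003  0.008] wz units 0.01 rows 265
   pinpoint [465.5  -5.8  84.5]
shallow_tier 0.77 xy [ 351.5 -164.6] yaw 0.995 iou-loss 0.795 | shift tool x,y units [-5.609 -3.19 ] wz units 6.83 rows 350
   pinpoint [465.5  -5.8  84.5]
tool [463.4  -6.6 240.6] [3.141 0.    1.472] t 22.85 w 92.0
```

View pics/scene3.png

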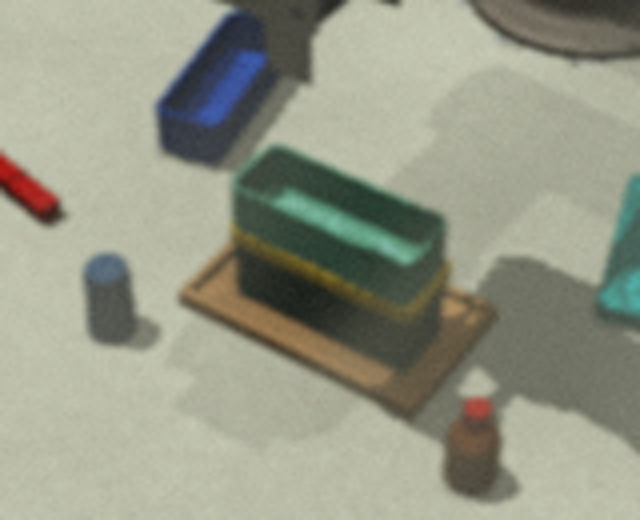

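The stack sits level at crop (335,260): mint tier in the yellow rim on the green tier. Now the top lid.

```bash
python3 -m pendant '[0.943,0.448,0,0,0,0,-1,0.943,0.448,0,0,0,0,-1,0.943,0.448,0,0,0,0,-1,0.943,0.448,0,0,0,0,-1,0.943,0.448,0,0,0,0,-1,0.943,0.448,0,0,0,0,-1,0.943,0.448,0,0,0,0,-1,0.943,0.448,0,0,0,0,-1,0.943,0.448,0,0,0,0,-1,0.943,0.448,0,0,0,0,-1,0.943,0.448,0,0,0,0,-1,0,0,0,0,0,-1,-1]'; python3 -m pendant '[0,0,0.8,0,0,-1,-1,0,0,0,0,0,-1,-1,0,0,0,0,0,-0.55,-1,0,0,0,0,0,0,-1,0,0,0,0,0,0,-1]'; python3 w.py top_lid
```

```text
time: 24.3
tool_pos: [641.7, 291.6, 237.7]
tcp_rot: [-3.139, -0.0, 1.545]
contact_force: [-0.9, -0.0, -0.0]
grip_width: 91.8
finger_force: 0.0
time: 24.8
tool_pos: [641.1, 288.4, 215.9]
tcp_rot: [-3.141, 0.0, 1.718]
contact_force: [1.1, -0.5, 0.7]
grip_width: 92.0
finger_force: 0.0
top_lid 0.75 xy [666.7 505.4] yaw 1.914 iou-loss 0.267 | shift tool x,y units [7.032 1.909] wz units -2.8 rows 57
   pinpoint [642.9 292.6   9.5]
top_lid 0.65 xy [306.  174.4] yaw 0.163 iou-loss 0.029 | shift tool x,y units [ -2.114 -11.607] wz units 22.28 rows 257
   pinpoint [642.9 292.6   9.5]
tool [641.1 288.4 215.9] [-3.141  0.     1.718] t 24.8 w 92.0
```

Run:
```python
from h import *
m=camera_model('wrist'); im=capture('wrist')
for q in regions_of('wrist','top_lid'):
    k=q['pixels']; v,u=np.nonzero(k); print(q['score'],k.sum(),u.min(),u.max(),v.min(),v.max(),np.median(im[k],0))
    r=cv2.minAreaRect(cv2.findNonZero(k.astype(np.uint8))); print(r, ray('wrist',r[0],19,m))
    im[cv2.morphologyEx(k.astype(np.uint8),cv2.MORPH_GRADIENT,np.ones((3,3)))>0]=(255,0,255)
cv2.imwrite('pics/w4.png',im[:,:,::-1])
```

```text
0.67 2652 303 377 0 57 [85. 49. 28.]
((342.80767822265625, 16.46155548095703), (71.55633544921875, 50.20037078857422), 56.3099365234375) [682.14905284 459.79531315  19.        ]
0.61 2581 0 55 206 257 [  0. 113. 109.]
((27.5, 231.5), (51.0, 55.0), 90.0) [361.72721005 185.54722505  19.        ]
0.58 6920 248 303 110 241 [86. 51. 31.]
((275.5, 175.5), (131.0, 55.0), 90.0) [640.77105385 295.12110339  19.        ]
```

View pics/w4.png

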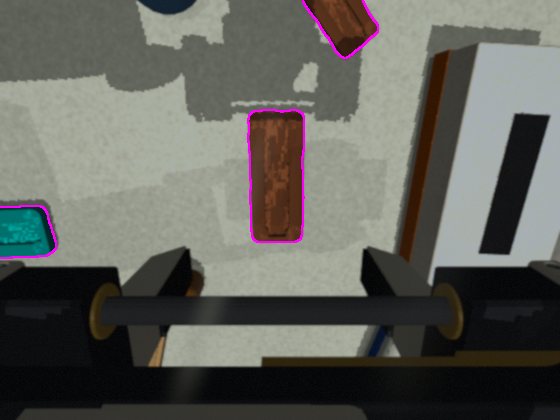

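The chosen brown lid is centred at (275,176). The smaller brown one is at (343,17) and the turquoise one at (28,231). I fit the centred mask.

```bash
sed -i "s/^for q in r\[:2\]:/r=sorted(r,key=lambda q:np.hypot(*(np.array(q['location'])-px)))[:1]\nfor q in r:/" w.py; python3 w.py top_lid
```

```text
top_lid 0.96 xy [641.8 290.5] yaw 1.722 iou-loss 0.03 | shift tool x,y units [0.066 0.03 ] wz units -0.05 rows 241
   pinpoint [643.1 290.6   9.5]
tool [641.2 288.4 216.6] [ 3.141 -0.     1.719] t 25.1 w 91.8
```

```bash
python3 -m pendant '[0.066,0.02,1,0,0,-0.05,-1,0,0,1,0,0,0,-1,0,0,1,0,0,0,-1,0,0,1,0,0,0,-1,0,0,1,0,0,0,-1,0,0,1,0,0,0,-1,0,0,0.7,0,0,0,-1,0,0,0.38,0,0,0,-1,0,0,0,0,0,0,1,0,0,0,0,0,0,1,0,0,0,0,0,0,1,0,0,0,0,0,0,1]' && python3 -m pendant '[0,0,0,0,0,0,1,0,0,0,0,0,0,1,0,0,0,0,0,0,1,0,0,-0.5,0,0,0,1,0,0,-1,0,0,0,1,0,0,-1,0,0,0,1,0,0,-1,0,0,0,1,0,0,-1,0,0,0,1,0,0,-1,0,0,0,1,0,0,-0.5,0,0,0,1,0,0,0,0,0,0,1,0,0,0,0,0,0,1]'; sed -i "s/^for q in r\[:2\]:/r=sorted(r,key=lambda q:abs(q['location'][0]-276)+abs(q['location'][1]-230))\nfor q in r[:1]:/" held.py; python3 held.py top_lid 4
```

```text
time: 26.45
tool_pos: [642.3, 290.7, 5.6]
tcp_rot: [3.139, -0.0, 1.723]
contact_force: [-0.1, 0.5, -0.1]
grip_width: 64.6
finger_force: 0.0
time: 27.65
tool_pos: [641.2, 290.3, 183.9]
tcp_rot: [-3.141, 0.0, 1.723]
contact_force: [0.6, 0.5, -0.9]
grip_width: 59.7
finger_force: 30.0
score 0.87 row 121 cols 223 330 end corners tool [[75.5, -21.6], [75.5, 24.0]] centre offset x 0.5
[641.2 290.3 183.9] [-3.141  0.     1.723] t 27.65 w 59.7
```

```bash
python3 -m pendant '[-0.987,-0.818,0,0,0,0,1,-0.987,-0.818,0,0,0,0,1,-0.987,-0.818,0,0,0,0,1,-0.987,-0.818,0,0,0,0,1,-0.987,-0.818,0,0,0,0,1,-0.987,-0.818,0,0,0,0,1,-0.987,-0.818,0,0,0,0,1,-0.987,-0.818,0,0,0,0,1,-0.987,-0.818,0,0,0,0,1,0,0,0,0,0,1,1,0,0,0,0,0,1,1,0,0,0,0,0,1,1]'; python3 -m pendant '[0,0,0.5,0,0,0.6,1,0,0,0.5,0,0,0,1,0,0,0.2,0,0,0,1,0,0,0,0,0,0,1,0,0,0,0,0,0,1]'; python3 held.py top_lid 4
python3 - <<'E'
from h import *
m=camera_model('wrist'); o=get_obs(); P=o['tool_pos']; ty=o['tcp_rot'][2]
capture('wrist')
ux=np.array([np.cos(ty),np.sin(ty)]); uy=np.array([np.sin(ty),-np.cos(ty)])
for t in('shallow_tier','dividing_lid'):
  for q in regions_of('wrist',t)[:2]:
    k=q['pixels']; rr=np.nonzero(k.sum(1)>15)[0].min(); c=np.nonzero(k[rr+2])[0]; print(t,q['score'],rr,c.min(),c.max(),k.sum())
    for cc in(c.min(),c.max()):
        e=ray('wrist',(cc,rr),107 if t[0]=='s' else 68,m)[:2]-P[:2]; print(np.round([e@ux,e@uy],1))
E
```

```text
time: 28.95
tool_pos: [462.8, -6.8, 183.2]
tcp_rot: [-3.14, -0.0, 1.51]
contact_force: [0.2, -0.1, -1.0]
grip_width: 59.6
finger_force: 30.0
time: 29.45
tool_pos: [463.7, -6.4, 148.2]
tcp_rot: [-3.141, -0.0, 1.472]
contact_force: [-0.7, 0.0, -0.6]
grip_width: 59.5
finger_force: 30.0
score 0.95 row 122 cols 221 329 end corners tool [[75.3, -22.4], [75.3, 23.6]] centre offset x 0.3
[463.7  -6.4 148.2] [-3.141 -0.     1.472] t 29.45 w 59.5
shallow_tier 0.63 351 195 211 279
[-94.1 -59.7]
[-94.1 -47.7]
dividing_lid 0.97 113 238 310 561
[ 76.7 -25.7]
[76.7 25.2]
```

```bash
python3 -m pendant '[0.01,-0.01,0.5,0,0,0,1,0,0,0.35,0,0,0,1,0,0,0.2,0,0,0,1,0,0,0.15,0,0,0,1,0,0,0.1,0,0,0,1,0,0,0.08,0,0,0,1,0,0,0.07,0,0,0,1,0,0,0.02,0,0,0,1,0,0,0,0,0,0,1,0,0,0,0,0,0,1]'
```

```text
time: 30.7
tool_pos: [463.6, -6.2, 106.2]
tcp_rot: [3.14, 0.0, 1.472]
contact_force: [-6.6, 1.4, 19.9]
grip_width: 59.8
finger_force: 30.0
```

```bash
python3 -m pendant '[0,0,-0.03,0,0,0,1,0,0,0,0,0,0,-0.6,0,0,0,0,0,0,-0.6,0,0,0,0,0,0,-0.6,0,0,0,0,0,0,-0.6,0,0,-0.5,0,0,0,-0.8,0,0,-1,0,0,0,-1,0,0,-1,0,0,0,-1,0,0,-1,0,0,0,-1,0,0,-1,0,0,0,-1,0,0,0,0,0,0,-1,0,0,0,0,0,0,-1]'; python3 w.py top_lid 101
python3 - <<'E'
from h import *
save('scene','scene4.png',(200,130,360,260),4)
E
```

```text
time: 31.9
tool_pos: [463.4, -6.1, 240.0]
tcp_rot: [3.141, 0.0, 1.472]
contact_force: [-0.4, -1.0, -0.9]
grip_width: 92.0
finger_force: 0.0
top_lid 0.79 xy [463.8  -6.4] yaw 1.473 iou-loss 0.032 | shift tool x,y units [-0.008  0.012] wz units -0.02 rows 276
   pinpoint [352.5 146.1 110.5]
tool [463.4  -6.1 240. ] [3.141 0.    1.472] t 31.9 w 92.0
```

View pics/scene4.png

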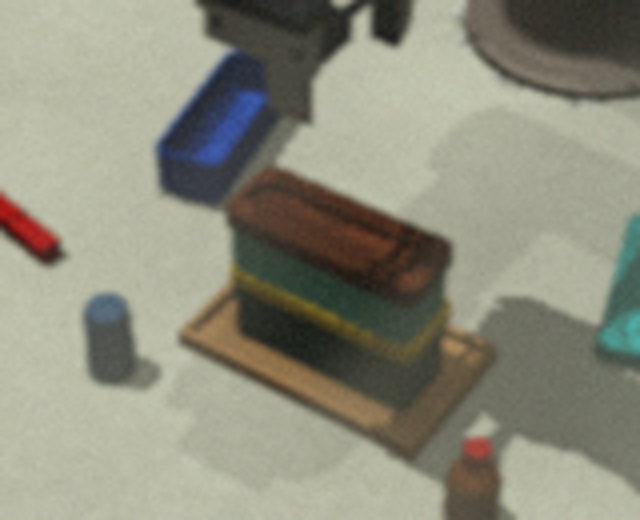

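The top lid sits level on the mint tier, at crop (340,235). Now the red case.

```bash
python3 -m pendant '[-0.949,0.089,0,0,0,0,-1,-0.949,0.089,0,0,0,0,-1,-0.949,0.089,0,0,0,0,-1,-0.949,0.089,0,0,0,0,-1,-0.949,0.089,0,0,0,0,-1,-0.949,0.089,0,0,0,0,-1,-0.949,0.089,0,0,0,0,-1,-0.949,0.089,0,0,0,0,-1,-0.949,0.089,0,0,0,0,-1,-0.949,0.089,0,0,0,0,-1,0,0,0.8,0,0,1,-1,0,0,0,0,0,1,-1]'; python3 -m pendant '[0,0,0,0,0,1,-1,0,0,0,0,0,0.32,-1,0,0,0,0,0,0,-1,0,0,0,0,0,0,-1]'; python3 w.py cutlery_case
```

```text
time: 33.3
tool_pos: [460.1, -291.9, 211.9]
tcp_rot: [-3.135, -0.003, 1.328]
contact_force: [-1.1, 0.4, -0.3]
grip_width: 91.8
finger_force: 0.0
time: 33.7
tool_pos: [461.7, -292.0, 215.7]
tcp_rot: [-3.141, -0.0, 1.241]
contact_force: [0.2, 0.2, -1.1]
grip_width: 91.5
finger_force: 0.0
cutlery_case 0.62 xy [ 461.3 -294.9] yaw 1.253 iou-loss 0.076 | shift tool x,y units [-0.098  0.018] wz units -0.16 rows 235
   pinpoint [ 463.7 -294.8    9. ]
tool [ 461.7 -292.   215.7] [-3.141 -0.     1.241] t 33.7 w 91.5
```

```bash
python3 -m pendant '[-0.095,0.015,1,0,0,-0.16,-0.1,0,0,1,0,0,0,-0.1,0,0,1,0,0,0,-0.1,0,0,1,0,0,0,-0.1,0,0,1,0,0,0,-0.1,0,0,1,0,0,0,-0.1,0,0,0.6,0,0,0,-0.1,0,0,0.3,0,0,0,-0.1,0,0,0,0,0,0,1,0,0,0,0,0,0,1,0,0,0,0,0,0,1,0,0,0,0,0,0,1]' && python3 -m pendant '[0,0,0,0,0,0,1,0,0,0,0,0,0,1,0,0,0,0,0,0,1,0,0,0,0,0,0,1]'
```

```text
time: 35.05
tool_pos: [461.8, -295.4, 10.0]
tcp_rot: [3.14, 0.001, 1.251]
contact_force: [-0.6, -0.0, -0.2]
grip_width: 23.3
finger_force: 0.0
time: 35.45
tool_pos: [461.7, -295.3, 9.8]
tcp_rot: [3.14, 0.001, 1.251]
contact_force: [-0.8, 1.0, 7.3]
grip_width: 19.4
finger_force: 30.0
```

Held. Lifting and checking.

```bash
python3 -m pendant '[0,0,-0.5,0,0,0,1,0,0,-1,0,0,0,1,0,0,-1,0,0,0,1,0,0,-1,0,0,0,1,0,0,-1,0,0,0,1,0,0,-1,0,0,0,1,0,0,-0.8,0,0,0,1,0,0,0,0,0,0,1,0,0,0,0,0,0,1]'; python3 held.py cutlery_case 9;  python3 - <<'E'
from h import *
save('wrist','w5.png')
E
```

```text
time: 36.35
tool_pos: [461.1, -294.8, 197.8]
tcp_rot: [3.141, 0.0, 1.251]
contact_force: [0.0, -0.2, -0.7]
grip_width: 19.4
finger_force: 30.0
score 0.78 row 146 cols 256 293 end corners tool [[64.7, -8.1], [64.7, 8.7]] centre offset x 1.7
[ 461.1 -294.8  197.8] [3.141 0.    1.251] t 36.35 w 19.4
```

View pics/w5.png

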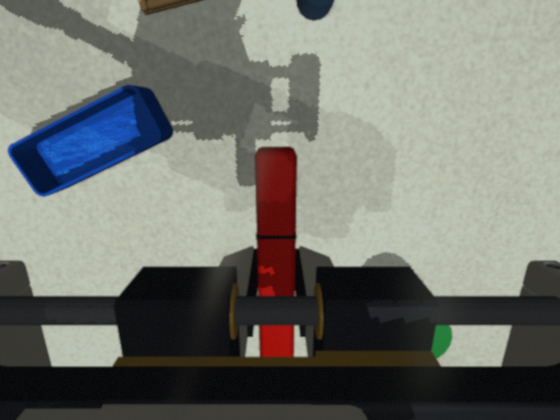

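The red case is held straight, with its far end at row 147, column 276. Carrying it to the stack.

```bash
python3 -m pendant '[0.913,-0.295,0,0,0,0,1,0.913,-0.295,0,0,0,0,1,0.913,-0.295,0,0,0,0,1,0.913,-0.295,0,0,0,0,1,0.913,-0.295,0,0,0,0,1,0.913,-0.295,0,0,0,0,1,0.913,-0.295,0,0,0,0,1,0.913,-0.295,0,0,0,0,1,0.913,-0.295,0,0,0,0,1,0.913,-0.295,0,0,0,0,1,0,0,0,0,0,-1,1,0,0,0,0,0,-1,1]'; python3 -m pendant '[0,0,0.5,0,0,-1,1,0,0,0.5,0,0,-0.17,1,0,0,0.5,0,0,0,1,0,0,0,0,0,0,1,0,0,0,0,0,0,1]'; python3 held.py cutlery_case 9
python3 - <<'E'
from h import *
m=camera_model('wrist'); o=get_obs(); P=o['tool_pos']; ty=o['tcp_rot'][2]
save('wrist','w6.png')
ux=np.array([np.cos(ty),np.sin(ty)]); uy=np.array([np.sin(ty),-np.cos(ty)])
for q in regions_of('wrist','top_lid')[:1]:
    k=q['pixels']; rr=np.nonzero(k.sum(1)>15)[0].min(); c=np.nonzero(k[rr+10])[0]; print(q['score'],rr,c.min(),c.max(),k.sum())
    for cc in(c.min(),c.max()):
        e=ray('wrist',(cc,rr),120,m)[:2]-P[:2]; print(np.round([e@ux,e@uy],1))
E
```

```text
time: 37.7
tool_pos: [462.7, -6.0, 196.9]
tcp_rot: [-3.139, -0.0, 1.395]
contact_force: [0.4, 0.9, -0.5]
grip_width: 19.6
finger_force: 30.0
time: 38.2
tool_pos: [463.0, -7.0, 152.5]
tcp_rot: [-3.14, -0.0, 1.472]
contact_force: [-0.0, 0.4, -0.6]
grip_width: 19.8
finger_force: 30.0
score 0.84 row 147 cols 257 292 end corners tool [[64.0, -7.6], [64.0, 8.3]] centre offset x 1.0
[463.   -7.  152.5] [-3.14  -0.     1.472] t 38.2 w 19.8
0.59 116 226 324 8826
[ 76.2 -27.3]
[76.2 28.3]
```

View pics/w6.png

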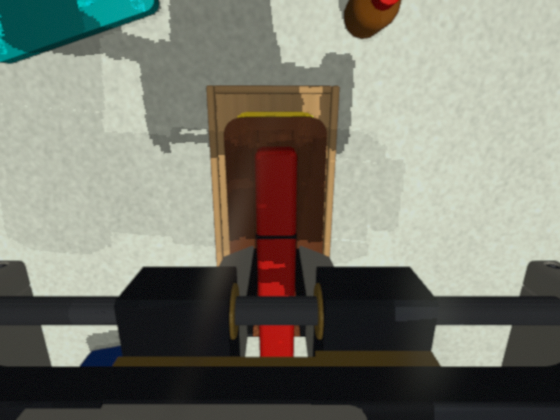

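The case (columns 256–295) is centred over the lid (225–326). Lowering it into the channel.

```bash
python3 -m pendant '[0,0.01,0.4,0,0,0,1,0,0,0.2,0,0,0,1,0,0,0.14,0,0,0,1,0,0,0.1,0,0,0,1,0,0,0.07,0,0,0,1,0,0,0.05,0,0,0,1,0,0,0.02,0,0,0,1,0,0,0,0,0,0,1,0,0,0,0,0,0,1]'
```

```text
time: 39.3
tool_pos: [464.0, -7.1, 124.8]
tcp_rot: [3.14, 0.0, 1.473]
contact_force: [-3.2, -0.1, 11.0]
grip_width: 19.3
finger_force: 30.0
```

```bash
python3 -m pendant '[0,0,0,0,0,0,0.2,0,0,0,0,0,0,0.2,0,0,0,0,0,0,0.2,0,0,-0.5,0,0,0,0.2,0,0,-1,0,0,0,0.2,0,0,-1,0,0,0,-0.5,0,0,-1,0,0,0,-1,0,0,-1,0,0,0,-1,0,0,0,0,0,0,-1,0,0,0,0,0,0,-1]'; python3 w.py cutlery_case 115
python3 - <<'E'
from h import *
a=capture('scene')[110:250,210:350]; b=capture('side')[130:270,215:355]
cv2.imwrite('pics/fin.png',cv2.resize(np.hstack([a,b]),None,fx=2.8,fy=2.8,interpolation=cv2.INTER_CUBIC)[:,:,::-1])
E
```

```text
time: 40.3
tool_pos: [463.7, -7.1, 258.6]
tcp_rot: [3.141, 0.0, 1.472]
contact_force: [-0.3, 0.7, 0.2]
grip_width: 71.9
finger_force: 0.0
cutlery_case 0.56 xy [465.   -7.7] yaw 1.483 iou-loss 0.064 | shift tool x,y units [-0.016  0.046] wz units -0.16 rows 262
   pinpoint [464.4  -9.7 124. ]
tool [463.7  -7.1 258.6] [3.141 0.    1.472] t 40.3 w 71.9
```

View pics/fin.png

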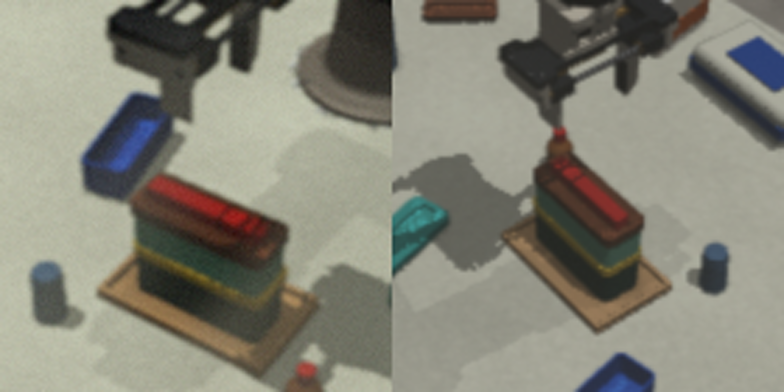

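Both views show the full stack level on the tray, with the case in the channel and the gripper clear. Handing in.

```bash
python3 -c "
from plant import *; print(close_job())"
```

```text
the job is handed in; nothing more can be done
None
```

The lunch box is stacked on the tray in the order asked and the job is handed in at about 40 s of the 128 s allowed; the last pictures show it level with the case in the channel and the gripper clear, but no verdict came back.

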